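Set the polariser lever of a stone viewer

TASK

On the stone viewer, push the lever's upright peg around with the outside of the fingers, gently and without pinching it, until the pointer stands at the one long mark of the scale. Then press the round lamp button all the way down for a moment and let it come up again, leaving the lever at the mark. Pick nothing up, and leave the viewer, its scale collar and the other things on the bench where they are.

Things in the scene. Friction and masses are not known exactly. Their poses are not given: they have to be found in the camera images.
- viewer_mid (a point): Centre of the stone viewer's flat grey lamp base, on the bench (z = 0), on the upright axis about which ring and scale collar turn. The viewer is loose but heavy (2.6 kg in all): a round base 180 mm across and 56 mm high, with a tongue 52 mm wide and 30 mm high standing out 135 mm from the axis along the point's -x axis. It may be turned any way on the bench. The point's axes turn with the base: z up, -x towards the lamp button.
- peg_top (a point): Centre of the top end of the lever's upright black peg: 10 mm diameter, 31 mm tall, 67 mm from the viewer's axis, its top 100 mm and its foot 69 mm above the bench. The peg stands on a short flat black lever on the rim of the dark rotating ring (117 mm diameter, its top at 73 mm above the bench). Nothing else of the viewer stands above 73 mm. The point's x axis points outward from the viewer's axis.
- pointer (a point): Tip of the lever's flat pointer, which turns with the lever: on the same radius as the peg, 77 mm from the viewer's axis, 63 mm above the bench.
- mark (a point): Inner end of the one long, wide mark (11.5 mm by 5 mm, black) on the aluminium scale collar, 77 mm from the viewer's axis, 63 mm above the bench. All the other marks (every 15 degrees around the collar) are short and thin, 5 mm by 1.2 mm. The collar (179 mm diameter, top at 62 mm above the bench) is clamped stiffly at a different angle each time; it is not to be moved.
- ring (a joint): Angle of the polariser ring and its lever (rad), counter-clockwise seen from above, 0 when the lever points along the viewer's +x axis (away from the lamp button); end stops at -1.6 and 1.6. It turns with light friction (about 2 N at the peg), and stays where it is left. It starts on the negative side.
- scale (a joint): Angle of the long mark (rad), measured as for joint ring: the lever is at the mark when both angles are equal. Always on the positive side, between 0.25 and 1.2.
- lamp_top (a point): Centre of the top of the round black lamp button, 26 mm diameter, 112 mm from the viewer's axis along -x, top 48 mm above the bench when not pressed. Pressed straight down.
- lamp (a joint): How far the lamp button is down (m): 0 up, 0.006 fully down; a spring of about 5 N at the bottom brings it up again.
- jar_mid (a point): Middle (half-way up) of a clear jar with a steel lid, 52 mm diameter, 65 mm tall: leave alone.
- mandrel_mid (a point): Middle (61 mm up) of a steel ring cone on a round foot, 66 mm diameter, 122 mm tall: leave alone.
- tumbler_mid (a point): Middle (40 mm up) of an empty aluminium tumbler, 60 mm diameter, 80 mm tall: leave alone.
- pliers_mid (a point): Middle (6 mm up) of a pair of pliers lying flat, about 140 mm long and 56 mm wide: leave alone.
Things that resemble listed ones, but are neither listed nor needed, are in the scene too. Of the things that look like the part that bears viewer_mid, the largest one is meant.

How it is judged:
By the outcome, as a careful person would: the job done as asked, in the order asked, and still so for the second after the job is handed in, with the robot touching nothing.
It also fails if it takes over 50 s, if anything falls off the work surface, if the arm or the gripper's body presses on something with over 40 N, if the wrist force passes 120 N, or if a joint passes its speed limit or range.

ROBOT

A 7-joint arm with a two-finger parallel gripper is mounted at the origin on the work surface. World frame = base frame: x ahead of the robot, y to its left, z up, the work surface at z = 0. Lengths are in m, angles in rad, forces in N, time in s.
With the tool pointing down it reaches from about 0.35 to 0.9 m from the base axis. Payload 19.9 kg.
Tool frame: the origin (TCP) lies on the centre line of the jaws, within the pads' length; the fingertips stand 22 mm ahead of it and the grasp point (between the pads) lies 3 mm ahead of it (arm.tip_reach is the distance from the TCP to the fingertips, in m); z points along the fingers, y is the direction in which the jaws open and shut (so a half turn about z gives the same grasp; the last joint's range is limited). The gripper opens to 94 mm and grips with 3 to 60 N. Pads are 16 mm wide; open, the fingers measure 119 mm over their backs; the gripper's body (75 mm by 177 mm) begins 78 mm behind the grasp point.
Start: joints at [1.246, 0.417, -0.01, 1.614, 0.005, 1.111, -0.053], TCP at [0.175, -0.6, 0.227] pointing down, gripper open.
Joint ranges: [-2.81, 2.81], [-0.39, 2.02], [-1.27, 1.25], [0.06, 2.57], [-1.19, 4.33], [0.19, 2], [-2.82, 2.82]. Speed limits (rad/s): [1.89, 1.89, 2.39, 2.39, 3.01, 3.01, 3.01].

INTERFACE

Orientations are given as a 3x3 rotation matrix whose columns are the frame's x, y, z axes.
In Python, from workcell import arm gives the robot as it stands.
- The arm moves only by the tool apply_moves, never from a script. Its argument "motion" is a list of rows, each a list of 7 numbers: the shift along the world's x, y, z in cm, then the turn, a rotation vector about the world's x, y, z in degrees, then the closure in counts, from 0 (fully open) to 255 (shut). A call has exactly 10 rows; each row shifts and turns the pose as measured when the row begins; what a row does not reach is not made up. A row lasts 1/12 s, in which the tool goes at most 41.7 mm and 7.16 degrees, less where a joint would pass 70% of its speed; a pose out of reach is approached as far as the arm can. A call is refused whole if a number of a shift passes 4.17 or a number of a turn 7.16, either way. A call with a gripper value outside its range is refused whole. The fingers move at their own pace and stop on an object; "squeeze" is the grip in N (left out, the last holds). Time passes only in rows, so rows that do not move let the fingers close, or fill a call up. It gives the time, the measured TCP pose, the force and the opening at its end, in the units of the state.
- arm.read_state(): the state, without advancing time (a new reading comes with each control period).
- arm.read_camera(name): name is "scene" or "top" or "wrist"; returns a dict with "image" (420x560x3 uint8, blue, green, red), "z_map" (420x560 float32, m along the optical axis (not along the pixel's ray), 0 where there is no reading), "K" (3x3 intrinsics, pixels), "camera_from_world" (4x4, takes a point from world to camera coordinates); the wrist camera has in their place "T_tool_cam" (4x4, takes a point from camera to tool coordinates, whose origin is the TCP and whose axes are the flange's). Camera axes: x right, y down, z forward; pixel columns grow to the right and rows downward; lengths in m; the calibration is good to about 2 mm. A picture is of the moment at which its call begins: read the wrist's pose just before it.
- arm.hand_in(): hands the job in, once; it reports no verdict.
The state is a dict: "time": time; "joint_positions": joint angles; "joint_vel": joint speeds; "joint_efforts": joint torques, N m; "tcp_pos": TCP position; "ee_rot": TCP orientation; "contact_force": force on the tool from outside, world axes, zero at the start; "ft_torque": the same for the moment, N m; "gripper_width": finger opening in m.
Only numpy, scipy, OpenCV 4.12 (cv2) and the standard library are available. Lean on these libraries where they do the work, as an engineer would, in place of code of your own. Each camera call takes 0.05 s, during which the arm holds its last target. There are 200 camera calls.

## Working session

There is one attempt and no reset: what is moved stays moved. The work goes in short steps, Python scripts to look and compute and a tool call to move; the robot and the scene stay as the last step left them, time stands still between calls to the robot, and variables do not carry over. Pictures are saved under pics/ and viewed, about 8 in all and at most 12, crops included, and the job is handed in when it is done.

Besides the shell and the picture viewer there is one more tool, called after "Request:" by a JSON object that holds its "method" and its "body". apply_moves: Moves the arm, as the interface text tells. Its arguments: {"type":"object","properties":{"motion":{"type":"array"},"squeeze":{"type":"number"}},"required":["motion"]}

```bash
mkdir -p pics; cat > h.py <<'E'
import numpy as np, cv2
from workcell import arm
def ray(c,uv):
    T=np.linalg.inv(c["camera_from_world"]); d=np.linalg.inv(c["K"])@[uv[0],uv[1],1.]
    return T[:3,3], T[:3,:3]@d
def onz(c,uv,z):
    o,d=ray(c,uv); return o+d*(z-o[2])/d[2]
def proj(c,p):
    q=c["camera_from_world"]@np.r_[p,1.]; q=c["K"]@q[:3]; return q[:2]/q[2]
E
python3 - <<'E'
from h import *
c=arm.read_camera("top"); cv2.imwrite("pics/top.png",c["image"]); print(c["K"],c["camera_from_world"])
d=arm.read_camera("scene"); cv2.imwrite("pics/scene.png",d["image"])
import pickle; pickle.dump((c,d),open("cams.pkl","wb"))
s=arm.read_state(); print(s)
E
```

```text
[[427.86038468   0.         282.63253629]
 [  0.         427.86038468 207.15854095]
 [  0.           0.           1.        ]] [[-0.01297814 -0.99963166 -0.02383493  0.04029595]
 [-0.98588972  0.01677099 -0.1665539   0.5668932 ]
 [ 0.16689229  0.02133705 -0.98574423  1.06931693]
 [ 0.          0.          0.          1.        ]]
{'time': 0.1, 'joint_positions': array([ 1.2454938 ,  0.41791773, -0.01028551,  1.61412059,  0.00465971,
        1.1106977 , -0.05301369]), 'joint_vel': array([-2.87893817e-04, -8.22061696e-04,  1.49587968e-03, -2.69970540e-03,
        1.26880003e-03,  1.03936420e-03, -9.89935777e-05]), 'joint_efforts': array([ 1.09592445e-03, -8.52587628e+01,  6.39539044e-01, -4.26700902e+01,
       -4.90594783e-02,  1.64086791e-02,  1.66373507e-04]), 'tcp_pos': array([ 0.17490656, -0.59969218,  0.22688297]), 'ee_rot': array([[ 9.60008711e-01,  2.79969889e-01, -3.68413585e-04],
       [ 2.79970125e-01, -9.60008131e-01,  1.05705373e-03],
       [-5.77368233e-05, -1.11792558e-03, -9.99999373e-01]]), 'contact_force': array([ 0.11322197,  0.02777873, -0.61503842]), 'ft_torque': array([-0.03037487, -0.06283233, -0.03363054]), 'gripper_width': 0.09399513912473932}
```

View pics/top.png

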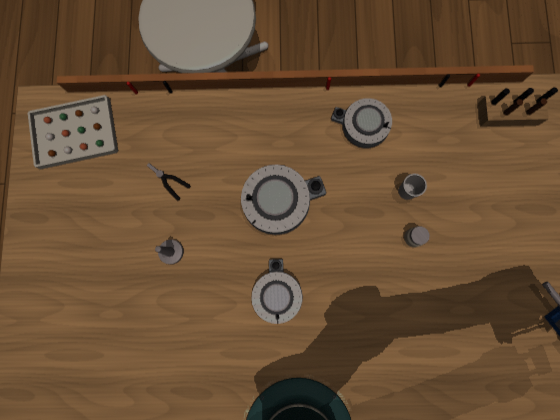

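View pics/scene.png

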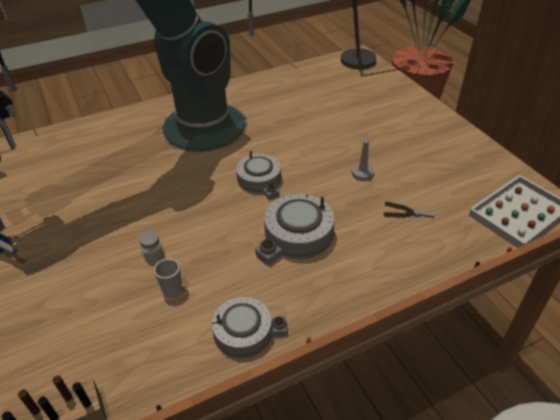

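Three viewer-like things appear in the top view, at (275,199), (367,121) and (277,297). The one at (275,199) is clearly the largest, about 70 px across against about 50. Its button is at (316,186) and its peg at (249,198). I'll confirm this in an enlarged crop and measure.

```bash
python3 - <<'E'
from h import *; import pickle
c,d=pickle.load(open("cams.pkl","rb"))
im=c["image"]
cv2.imwrite("pics/crop.png",cv2.resize(im[150:250,225:345],None,fx=6,fy=6,interpolation=cv2.INTER_CUBIC)[:600,:720])
g=im.astype(float); hsv=cv2.cvtColor(im,cv2.COLOR_BGR2HSV)
m=((hsv[...,1]<50)&(hsv[...,2]>90)).astype(np.uint8)
m[:150]=0;m[250:]=0;m[:,:225]=0;m[:,345:]=0
n=cv2.connectedComponentsWithStats(m)
i=1+np.argmax(n[2][1:,4]); print(n[2][i])
ct=max(cv2.findContours((n[1]==i).astype(np.uint8),0,1)[0],key=cv2.contourArea)
print(cv2.fitEllipse(ct), cv2.minEnclosingCircle(ct))
for uv in [(249,198),(316,186),(275.5,199)]: print(uv,onz(c,uv,.1),onz(c,uv,.062),onz(c,uv,.048))
E
```

```text
[ 241  165   69   68 1930]
((275.0627136230469, 198.00111389160156), (66.35425567626953, 67.43746948242188), 91.68189239501953) ((275.1958312988281, 198.3015594482422), 34.39536666870117)
(249, 198) [0.58330456 0.11453529 0.1       ] [0.59063146 0.1183944  0.062     ] [0.59333085 0.11981618 0.048     ]
(316, 186) [ 0.61095034 -0.05360396  0.1       ] [ 0.61927828 -0.05583307  0.062     ] [ 0.62234647 -0.05665432  0.048     ]
(275.5, 199) [0.57959927 0.04822028 0.1       ] [0.586792   0.04967817 0.062     ] [0.58944196 0.05021528 0.048     ]
```

View pics/crop.png

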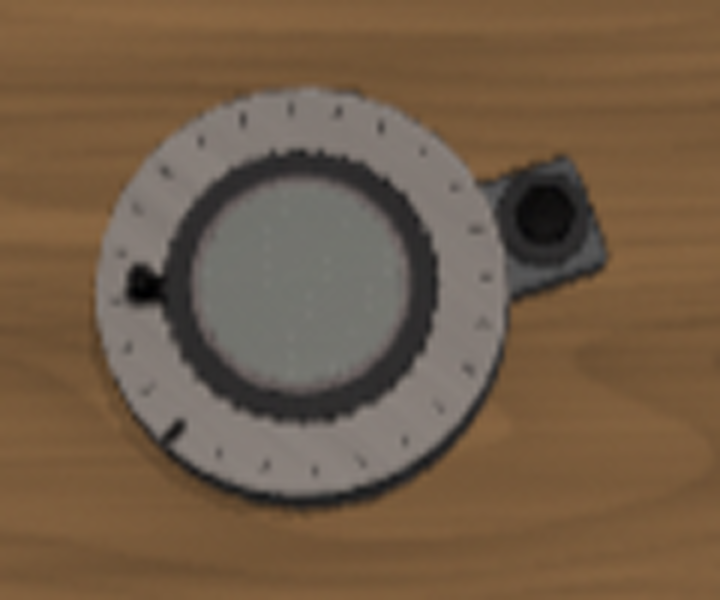

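The crop confirms the large viewer. The peg is at (145,286), the single long mark at (175,432) and the button at (545,213), all in crop pixels. From these, ring is about -0.26 and scale about +0.5. The plan is to sweep the peg about 45° counter-clockwise with closed fingers from its +x side. First I'll move above the viewer.

Request:
{"method": "apply_moves", "body": {"motion": [[2.2,3.3,0,0,0,0,255],[2.2,3.3,0,0,0,0,255],[2.2,3.3,0,0,0,0,255],[2.2,3.3,0,0,0,0,255],[2.2,3.3,0,0,0,0,255],[2.2,3.3,0,0,0,0,255],[2.2,3.3,0,0,0,0,255],[2.2,3.3,0,0,0,0,255],[2.2,3.3,0,0,0,0,255],[2.2,3.3,0,0,0,0,255]], "squeeze": 10}}

```text
time: 0.93
tcp_pos: [0.3929, -0.2586, 0.2236]
ee_rot: [[0.964, 0.267, -0.006], [0.267, -0.964, 0.002], [-0.005, -0.004, -1.0]]
contact_force: [-0.1, -1.2, 1.1]
gripper_width: 0.0307
```

Request:
{"method": "apply_moves", "body": {"motion": [[2.2,3.3,0,0,0,0,255],[2.2,3.3,0,0,0,0,255],[2.2,3.3,0,0,0,0,255],[2.2,3.3,0,0,0,0,255],[2.2,3.3,0,0,0,0,255],[2.2,3.3,0,0,0,0,255],[2.2,3.3,0,0,0,0,255],[2.2,3.3,0,0,0,0,255],[2.2,3.3,0,0,0,0,255],[0,0,0,0,0,0,255]]}}

```text
time: 1.77
tcp_pos: [0.5979, 0.0629, 0.2228]
ee_rot: [[0.962, 0.272, -0.006], [0.272, -0.962, 0.004], [-0.005, -0.006, -1.0]]
contact_force: [0.6, 1.7, 1.8]
gripper_width: 0.0003
```

```bash
cat >> h.py <<'E'
def wrist():
    s=arm.read_state(); c=arm.read_camera("wrist"); T=np.eye(4); T[:3,:3]=s["ee_rot"]; T[:3,3]=s["tcp_pos"]
    c["camera_from_world"]=np.linalg.inv(T@c["T_tool_cam"]); return s,c
E
python3 - <<'E'
from h import *; import pickle
s,c=wrist(); cv2.imwrite("pics/w1.png",c["image"]); pickle.dump(c,open("w1.pkl","wb"))
print(s["tcp_pos"],c["T_tool_cam"])
E
```

```text
[0.59788959 0.06291479 0.22283267] [[ 8.27277498e-04 -9.62322371e-01 -2.71909857e-01  7.96908636e-02]
 [ 9.99999599e-01  7.03167705e-04  5.53871623e-04  2.88815264e-04]
 [-3.41804823e-04 -2.71910206e-01  9.62322567e-01 -1.57059635e-01]
 [ 0.00000000e+00  0.00000000e+00  0.00000000e+00  1.00000000e+00]]
```

View pics/w1.png

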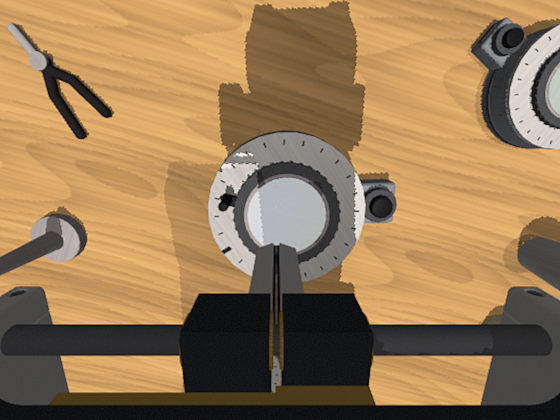

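The wrist view shows the peg at about (227,202), the long mark at (226,250) and the button at (380,203). Next I'll work out the axis and angles by casting rays.

```bash
cat > meas.py <<'E'
from h import *
def centre(c,box):
    # fit the collar's outer edge (z .062, r .0895) robustly
    im=c["image"]; h=cv2.cvtColor(im,cv2.COLOR_BGR2HSV)
    x0,y0,x1,y1=box; m=np.zeros(im.shape[:2],np.uint8)
    m[y0:y1,x0:x1]=((h[...,1]<55)&(h[...,2]>85))[y0:y1,x0:x1]
    n=cv2.connectedComponentsWithStats(m); i=1+np.argmax(n[2][1:,4])
    ct=max(cv2.findContours((n[1]==i).astype(np.uint8),0,1)[0],key=len)[:,0]
    P=np.array([onz(c,p,.062)[:2] for p in ct])
    from scipy.optimize import least_squares
    r=least_squares(lambda q:np.hypot(*(P-q).T)-.0895,P.mean(0),loss="soft_l1",f_scale=.001)
    return r.x,np.median(np.abs(r.fun))
def blob(c,box,t):
    g=c["image"].max(2).astype(float); x0,y0,x1,y1=box
    k=((g[y0:y1,x0:x1]<t)*255).astype(np.uint8)
    n=cv2.connectedComponentsWithStats(k); i=1+np.argmax(n[2][1:,4]); return n[3][i]+[x0,y0],n[2][i]
def ang(p,o): return np.degrees(np.arctan2(p[1]-o[1],p[0]-o[0])), np.hypot(*(p[:2]-o))
E
python3 - <<'E'
from meas import *; import pickle
w=pickle.load(open("w1.pkl","rb")); t,_=pickle.load(open("cams.pkl","rb"))
ot,e=centre(t,(225,150,345,250)); print("top",ot,e)
ow,e=centre(w,(190,120,370,245)); print("wrist",ow,e)
for nm,c,o,bm,bb in [("top",t,ot,(250,217,259,226),(308,177,324,194)),("wrist",w,ow,(218,243,236,257),(365,185,395,222))]:
    for nme,b,z,th in [("mark",bm,.063,75),("button",bb,.048,40)]:
        p,s=blob(c,b,th); q=onz(c,p,z); print(nm,nme,p,s,q,ang(q,o))
q=onz(t,(249.2,197.7),.1);print("peg top",q,ang(q,ot))
im=w["image"][120:290,190:410]; cv2.imwrite("pics/w1c.png",cv2.resize(im,None,fx=3.5,fy=3.5,interpolation=cv2.INTER_CUBIC))
E
```

```text
top [0.59044458 0.05060352] 0.0017494922812878524
wrist [0.59067256 0.04827911] 0.00395212087725455
top mark [252.58823529 222.41176471] [ 0  3  6  6 17] [0.52653603 0.10906153 0.063     ] (np.float64(137.55042363097897), np.float64(0.08661201609825853))
top button [315.32978723 185.12765957] [ 2  3 11 11 94] [ 0.62472379 -0.05495594  0.048     ] (np.float64(-72.00939550392266), np.float64(0.11098587513239151))
wrist mark [226.23333333 249.76666667] [ 4  4  9  7 30] [0.53044645 0.10494202 0.063     ] (np.float64(136.74604386798254), np.float64(0.08269140561450278))
wrist button [381.46206897 206.08275862] [  4  10  23  23 290] [ 0.62749424 -0.05683035  0.048     ] (np.float64(-70.69375146238538), np.float64(0.11137251159190589))
peg top [0.58405998 0.11403391 0.1       ] (np.float64(95.7477621494562), np.float64(0.06375089747496532))
```

View pics/w1c.png

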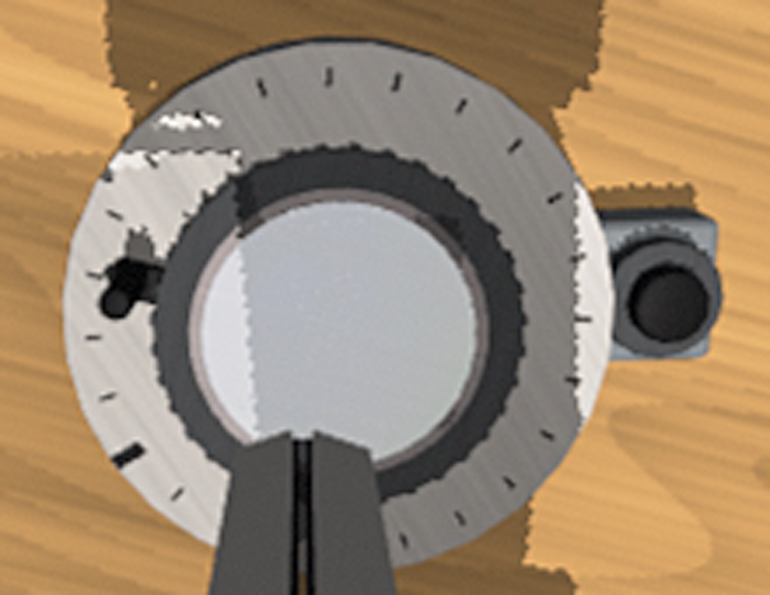

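The crop confirms the long mark at (127,455), the peg leaning through perspective at (115,300), and a clear button at (670,300). The viewer axis is at about (0.590, 0.050), the mark direction about 137° and the peg about 95°. I'll lower the closed fingers on the +x side of the peg.

Request:
{"method": "apply_moves", "body": {"motion": [[1.0,1.9,0,0,0,0,255],[1.0,1.9,0,0,0,0,255],[0.9,1.8,-1,0,0,0,255],[0,0,-3,0,0,0,255],[0,0,-3,0,0,0,255],[0,0,-2.5,0,0,0,255],[0,0,-1.6,0,0,0,255],[0,0,-0.6,0,0,0,255],[0,0,0,0,0,0,255],[0,0,0,0,0,0,255]]}}

```text
time: 2.65
tcp_pos: [0.6247, 0.1109, 0.0999]
ee_rot: [[0.964, 0.265, -0.01], [0.265, -0.964, -0.001], [-0.01, -0.002, -1.0]]
contact_force: [-0.3, -0.3, 0.2]
gripper_width: 0.0002
```

Request:
{"method": "apply_moves", "body": {"motion": [[-0.4,0.2,0.2,0,0,0,255],[-0.4,0.2,0,0,0,0,255],[-0.4,0.2,0,0,0,0,255],[-0.4,0,0,0,0,0,255],[-0.4,0,0,0,0,0,255],[-0.3,0,0,0,0,0,255],[-0.3,0,0,0,0,0,255],[-0.3,0,0,0,0,0,255],[-0.3,0,0,0,0,0,255],[-0.3,0,0,0,0,0,255]]}}

```text
time: 3.48
tcp_pos: [0.5892, 0.1169, 0.1078]
ee_rot: [[0.965, 0.263, -0.001], [0.263, -0.965, -0.0], [-0.001, 0.0, -1.0]]
contact_force: [2.4, -1.3, 0.1]
gripper_width: 0.0003
```

Contact at about 2.4 N, and the peg is moving. I'll continue round the arc, turning with it.

Request:
{"method": "apply_moves", "body": {"motion": [[-0.35,0,-0.1,0,0,2.5,255],[-0.35,0,-0.1,0,0,2.5,255],[-0.35,-0.05,-0.1,0,0,2.5,255],[-0.35,-0.05,-0.1,0,0,2.5,255],[-0.3,-0.1,-0.1,0,0,2.5,255],[-0.3,-0.1,-0.05,0,0,2.5,255],[-0.3,-0.15,0,0,0,2.5,255],[-0.3,-0.15,0,0,0,2.5,255],[0,0,0,0,0,0,255],[0,0,0,0,0,0,255]]}}

```text
time: 4.32
tcp_pos: [0.5618, 0.112, 0.1036]
ee_rot: [[0.807, 0.59, 0.003], [0.59, -0.807, 0.002], [0.003, 0.0, -1.0]]
contact_force: [1.4, 1.0, -0.8]
gripper_width: 0.0006
```

```bash
python3 - <<'E'
from meas import *
s=arm.read_state();c=arm.read_camera("top"); w=arm.read_camera("wrist"); print(s["tcp_pos"],s["contact_force"])
a=cv2.resize(c["image"][160:240,230:330],None,fx=4,fy=4,interpolation=cv2.INTER_CUBIC)
b=cv2.resize(w["image"][90:350,130:430],(400,347))
o=np.zeros((347,800,3),np.uint8); o[:320,:400]=a; o[:,400:]=b; cv2.imwrite("pics/p1.png",o)
E
```

```text
[0.56175695 0.11196914 0.10362915] [ 1.35751588  0.98681052 -0.78263255]
```

View pics/p1.png

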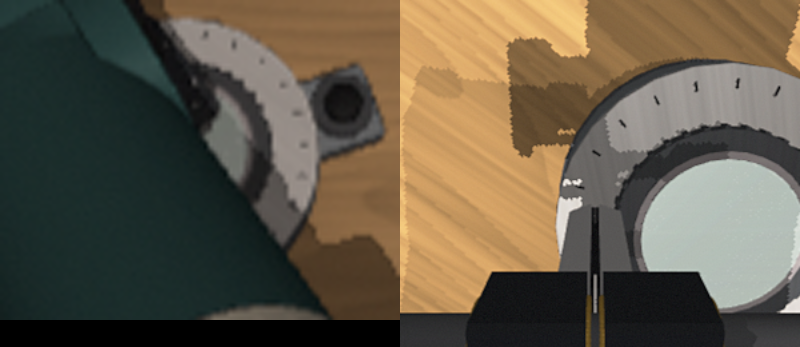

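Both views are blocked by the arm and hand. From the tool pose the peg is at about 126°. I'll push about 8° more, deliberately short of the mark, then back off and look.

Request:
{"method": "apply_moves", "body": {"motion": [[-0.19,-0.13,0,0,0,2,255],[-0.19,-0.14,0,0,0,2,255],[-0.18,-0.15,0,0,0,2,255],[-0.18,-0.16,0,0,0,2,255],[0,0,0,0,0,0,255],[0.8,0.6,0,0,0,0,255],[1.2,1.0,0,0,0,0,255],[1.5,1.3,2,0,0,0,255],[1.5,1.3,3,0,0,0,255],[0,0,3,0,0,0,255]]}}

```text
time: 5.25
tcp_pos: [0.6044, 0.1515, 0.1801]
ee_rot: [[0.724, 0.69, -0.009], [0.69, -0.724, 0.001], [-0.006, -0.007, -1.0]]
contact_force: [0.8, -0.2, 0.5]
gripper_width: 0.0003
```

Request:
{"method": "apply_moves", "body": {"motion": [[0,0,2,0,0,0,255],[0,0,2,0,0,0,255],[0,0,0,0,0,0,255],[0,0,0,0,0,0,255],[0,0,0,0,0,0,255],[0,0,0,0,0,0,255],[0,0,0,0,0,0,255],[0,0,0,0,0,0,255],[0,0,0,0,0,0,255],[0,0,0,0,0,0,255]]}}

```text
time: 6.08
tcp_pos: [0.6079, 0.1566, 0.2244]
ee_rot: [[0.729, 0.685, -0.008], [0.685, -0.729, 0.003], [-0.003, -0.008, -1.0]]
contact_force: [-0.3, 0.5, 1.2]
gripper_width: 0.0002
```

```bash
python3 - <<'E'
from h import *; import pickle
s,c=wrist(); pickle.dump(c,open("w2.pkl","wb")); print(s["tcp_pos"])
o=np.array([.590,.050,.062]); u=proj(c,o); m=proj(c,o+.08*np.array([np.cos(2.39),np.sin(2.39),0])); print(u,m)
x,y=np.clip(m-[80,75],0,[400,270]).astype(int); print(x,y)
cv2.imwrite("pics/w2.png",cv2.resize(c["image"][y:y+150,x:x+160],None,fx=4,fy=4,interpolation=cv2.INTER_CUBIC))
E
```

```text
[0.60789345 0.15661397 0.22439502]
[330.4845151  274.27725722] [264.5948106  277.86728917]
184 202
```

View pics/w2.png

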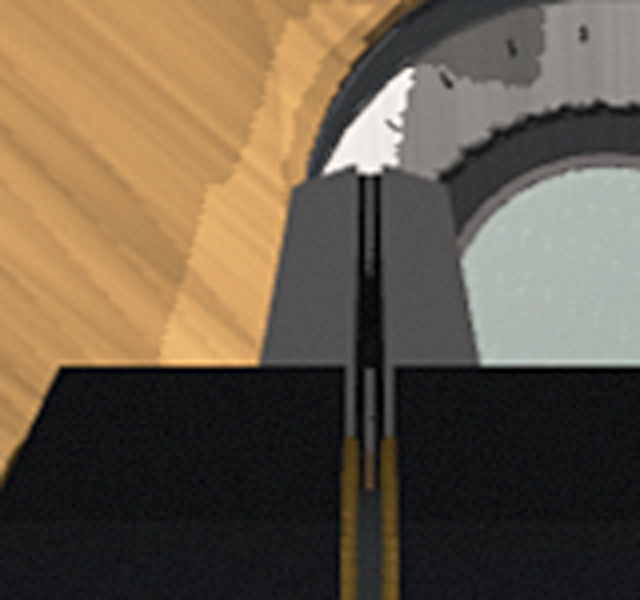

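The view from here is blocked because the camera looks to the tool's +x side. I'll shift across the viewer so the mark lies beside the fingers.

Request:
{"method": "apply_moves", "body": {"motion": [[-1.1,-2.8,0.3,0,0,0,255],[-1.1,-2.8,0.3,0,0,0,255],[-1.1,-2.8,0.3,0,0,0,255],[-1.1,-2.8,0,0,0,0,255],[-1.1,-2.8,0,0,0,0,255],[0,0,0,0,0,0,255],[0,0,0,0,0,0,255],[0,0,0,0,0,0,255],[0,0,0,0,0,0,255],[0,0,0,0,0,0,255]]}}

```text
time: 6.97
tcp_pos: [0.5489, 0.0127, 0.2325]
ee_rot: [[0.728, 0.686, -0.01], [0.686, -0.728, 0.004], [-0.004, -0.01, -1.0]]
contact_force: [-0.0, 0.1, 0.4]
gripper_width: 0.0006
```

```bash
python3 - <<'E'
from h import *; import pickle
s,c=wrist(); pickle.dump(c,open("w2.pkl","wb")); print(s["tcp_pos"])
o=np.array([.590,.050,.062]); u=proj(c,o); m=proj(c,o+.08*np.array([np.cos(2.39),np.sin(2.39),0])); print(u,m)
x,y=np.clip((m+u)/2-[90,75],0,[380,270]).astype(int); print(x,y)
cv2.imwrite("pics/w3.png",cv2.resize(c["image"][y:y+150,x:x+180],None,fx=4,fy=4,interpolation=cv2.INTER_CUBIC))
E
```

```text
[0.54894649 0.01265218 0.23251448]
[277.78893483 154.54637734] [205.97622698 159.08823503]
151 81
```

View pics/w3.png

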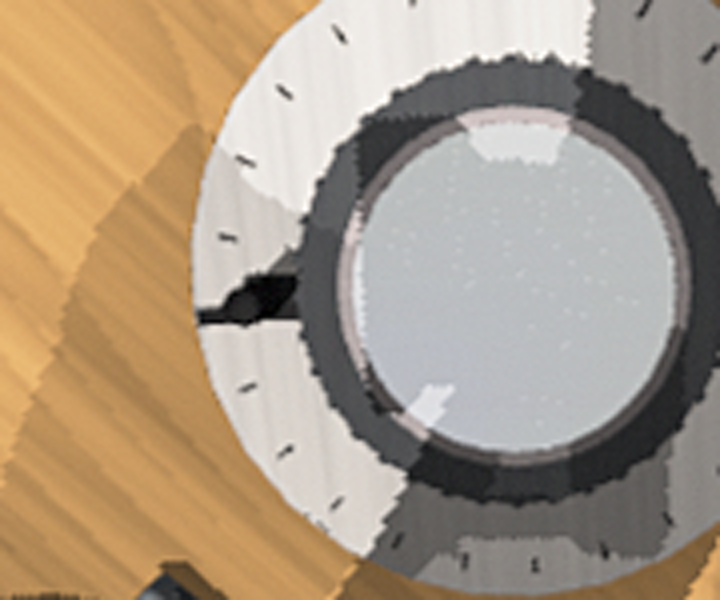

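The lever is nearly at the mark: the mark's outer end is at (208,317), the peg top at about (243,303) and the neighbouring ticks at (228,238) and (248,387). I'll fit the ticks for the centre and the mark angle, then compare with the peg and lever.

```bash
cat > tick.py <<'E'
from meas import *
from scipy.optimize import least_squares
def run(c,o0,name=None):
    g=cv2.cvtColor(c["image"],cv2.COLOR_BGR2GRAY)
    # rectify collar plane z=.0625: 0.25 mm per pixel, view centred at o0, world x right, y up
    N=800; s=.00025; Z=.0625
    q=np.array([[0,0],[N,0],[N,N],[0,N]],np.float32)
    W=[np.array([o0[0]+(u-N/2)*s,o0[1]-(v-N/2)*s,Z]) for u,v in q]
    H=cv2.getPerspectiveTransform(q,np.array([proj(c,p) for p in W],np.float32))
    im=cv2.warpPerspective(c["image"],H,(N,N),flags=cv2.INTER_CUBIC|cv2.WARP_INVERSE_MAP)
    bh=cv2.morphologyEx(im.max(2),cv2.MORPH_BLACKHAT,np.ones((25,25)))
    n=cv2.connectedComponentsWithStats((bh>45).astype(np.uint8))
    P=[]
    for st,ce in zip(n[2][1:],n[3][1:]):
        p=np.array([o0[0]+(ce[0]-N/2)*s,o0[1]-(ce[1]-N/2)*s]); r=np.hypot(*(p-o0))
        if .070<r<.088 and 25<st[4]<250: P.append(p)
    P=np.array(P)
    def f(q):
        d=P-q[:2]; a=np.degrees(np.arctan2(d[:,1],d[:,0]))-q[3]
        return np.r_[np.hypot(*d.T)-q[2],.08*np.radians((a+7.5)%15-7.5)]
    a0=np.degrees(np.arctan2(*(P-o0).T[::-1])); ph=np.angle(np.exp(1j*np.radians(a0*24)).mean(),deg=True)/24
    r=least_squares(f,[*o0,.08,ph],loss="soft_l1",f_scale=.0005).x
    print("ticks",len(P),"centre",r[:2].round(4),"r",r[2].round(4),"phase",round(r[3],2),"med res",np.median(np.abs(f(r))).round(5))
    if name: cv2.imwrite(name,im)
    return r,im
E
python3 - <<'E'
from tick import *; import pickle
c=pickle.load(open("w2.pkl","rb"))
r,im=run(c,np.array([.590,.050]))
print("mark angle", r[3]+15*round((137-r[3])/15))
for uv in [(243,303)]:
    p=onz(c,np.array(uv)/4+[151,81],.1); print("peg",p,ang(p,r[:2]))
x=im[150:410,20:280]; cv2.imwrite("pics/w3r.png",cv2.convertScaleAbs(cv2.resize(x,(600,600),interpolation=cv2.INTER_CUBIC),alpha=1.8))
E
```

```text
ticks 24 centre [0.592  0.0501] r 0.0794 phase 3.09 med res 0.00011
mark angle 138.09396296409093
peg [0.54615067 0.09747147 0.1       ] (np.float64(134.03020136483195), np.float64(0.06592686515946736))
```

View pics/w3r.png

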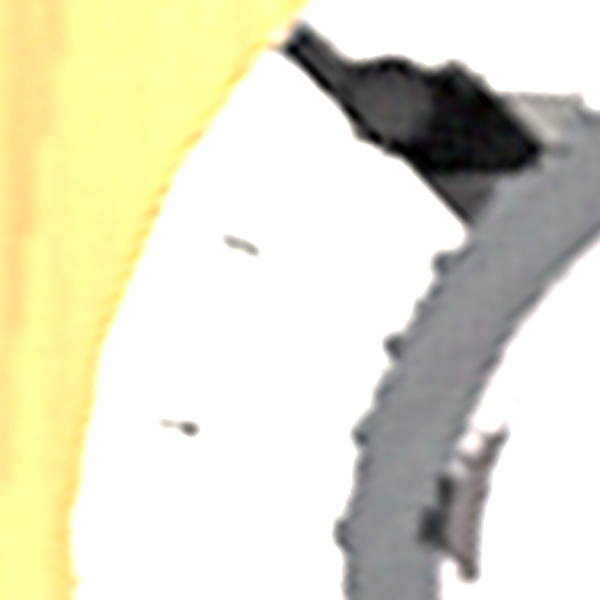

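The tick fit is tight: mark at 138.1°, centre (0.592, 0.050). The peg is at about 134°, so roughly 4° (4.7 mm) remains. I'll go back behind the peg for a final nudge.

Request:
{"method": "apply_moves", "body": {"motion": [[0.8,3.0,0,0,0,1,255],[0.8,3.0,0,0,0,1,255],[0.8,3.0,0,0,0,1,255],[0.7,2.9,0,0,0,1,255],[0,0,-2,0,0,0,255],[0,0,-3,0,0,0,255],[0,0,-3,0,0,0,255],[0,0,-2.5,0,0,0,255],[0,0,-1.7,0,0,0,255],[0,0,0,0,0,0,255]]}}

```text
time: 7.85
tcp_pos: [0.5806, 0.1475, 0.1058]
ee_rot: [[0.668, 0.744, -0.008], [0.744, -0.668, 0.009], [0.001, -0.011, -1.0]]
contact_force: [-0.6, 0.3, -0.5]
gripper_width: 0.0005
```

Request:
{"method": "apply_moves", "body": {"motion": [[-0.4,-0.7,-0.2,0,0,0,255],[-0.4,-0.7,0,0,0,0,255],[-0.4,-0.7,0,0,0,0,255],[-0.4,-0.6,0,0,0,0,255],[-0.3,-0.4,0,0,0,0,255],[-0.2,-0.2,0,0,0,0,255],[-0.15,-0.15,0,0,0,0,255],[0,0,0,0,0,0,255],[0,0,0,0,0,0,255],[0,0,0,0,0,0,255]]}}

```text
time: 8.68
tcp_pos: [0.5577, 0.11, 0.1092]
ee_rot: [[0.668, 0.744, -0.001], [0.744, -0.668, 0.009], [0.006, -0.007, -1.0]]
contact_force: [0.1, 0.6, -0.3]
gripper_width: 0.0001
```

Request:
{"method": "apply_moves", "body": {"motion": [[-0.1,-0.08,-0.1,0,0,0,255],[-0.1,-0.08,-0.1,0,0,0,255],[-0.1,-0.08,-0.1,0,0,0,255],[-0.1,-0.08,0,0,0,0,255],[-0.1,-0.08,0,0,0,0,255],[-0.08,-0.07,0,0,0,0,255],[0,0,0,0,0,0,255],[0,0,0,0,0,0,255],[0,0,0,0,0,0,255],[0,0,0,0,0,0,255]]}}

```text
time: 9.52
tcp_pos: [0.552, 0.1063, 0.1058]
ee_rot: [[0.667, 0.745, -0.0], [0.745, -0.667, 0.01], [0.008, -0.007, -1.0]]
contact_force: [0.4, -0.3, -1.7]
gripper_width: 0.0008
```

Request:
{"method": "apply_moves", "body": {"motion": [[-0.05,-0.06,0,0,0,0,255],[-0.05,-0.06,0,0,0,0,255],[-0.05,-0.05,0,0,0,0,255],[0,0,0,0,0,0,255],[0,0,0,0,0,0,255],[0.5,0.5,0,0,0,0,255],[1,1.2,0,0,0,0,255],[1.2,1.4,2,0,0,0,255],[0,0,3,0,0,0,255],[0,0,3,0,0,0,255]]}}

```text
time: 10.35
tcp_pos: [0.5756, 0.1361, 0.1823]
ee_rot: [[0.668, 0.744, -0.012], [0.744, -0.668, 0.008], [-0.002, -0.014, -1.0]]
contact_force: [-0.2, -0.7, 0.5]
gripper_width: 0.0007
```

Request:
{"method": "apply_moves", "body": {"motion": [[0,0,3,0,0,0,255],[0,0,1,0,0,0,255],[-0.7,-3,0,0,0,0,255],[-0.7,-3,0,0,0,0,255],[-0.7,-3,0,0,0,0,255],[-0.6,-2,0,0,0,0,255],[0,0,0,0,0,0,255],[0,0,0,0,0,0,255],[0,0,0,0,0,0,255],[0,0,0,0,0,0,255]]}}

```text
time: 11.18
tcp_pos: [0.55, 0.0272, 0.2302]
ee_rot: [[0.665, 0.747, -0.007], [0.747, -0.665, 0.01], [0.003, -0.012, -1.0]]
contact_force: [0.6, -0.2, 0.1]
gripper_width: 0.0002
```

```bash
python3 - <<'E'
from tick import *; import pickle
s,c=wrist(); t=arm.read_camera("top"); pickle.dump((c,t),open("w4.pkl","wb")); print(s["tcp_pos"])
r,im=run(c,np.array([.592,.050]))
print("mark angle", r[3]+15*round((137-r[3])/15))
# predicted pixel of peg top at the mark, for both cameras
a=np.radians(r[3]+15*round((137-r[3])/15)); u=np.array([np.cos(a),np.sin(a)])
pk=proj(c,np.r_[r[:2]+.067*u,.1]); x,y=(pk-[25,25]).astype(int)
pt=proj(t,np.r_[r[:2]+.067*u,.1]); X,Y=(pt-[25,25]).astype(int)
print("pred",pk,pt,"crops at",(x,y),(X,Y))
A=cv2.resize(cv2.convertScaleAbs(c["image"][y:y+50,x:x+50],alpha=1.5),(400,400),interpolation=cv2.INTER_CUBIC)
B=cv2.resize(cv2.convertScaleAbs(t["image"][Y:Y+50,X:X+50],alpha=2.5),(400,400),interpolation=cv2.INTER_CUBIC)
cv2.imwrite("pics/w4.png",np.hstack([A,B]))
E
```

```text
[0.55002574 0.0272431  0.23017565]
ticks 27 centre [0.592  0.0501] r 0.0794 phase 3.17 med res 0.00014
mark angle 138.1678836015043
pred [225.32260488 169.12173248] [256.94570638 214.13995659] crops at (np.int64(200), np.int64(144)) (np.int64(231), np.int64(189))
```

View pics/w4.png

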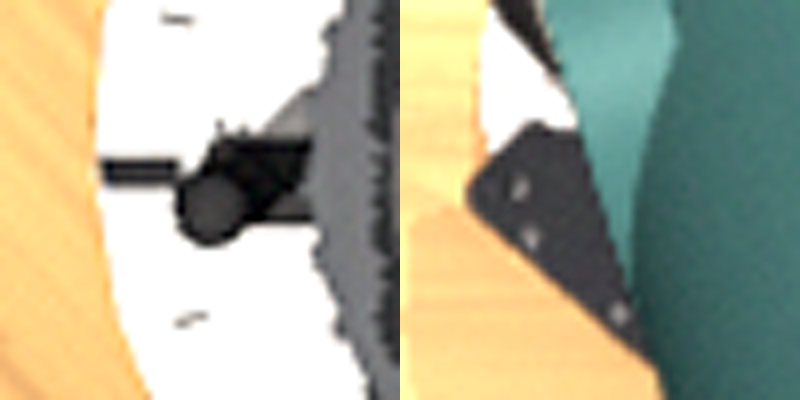

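The viewer centre is unchanged at (0.592, 0.050). The peg top sits at (226.6,169.6) in full-image pixels, against (225.3,169.1) predicted for exact alignment, so it is within about 0.5°. The peg hides the pointer tip from here, so I'll look from outside the mark before pressing.

Request:
{"method": "apply_moves", "body": {"motion": [[-3,1.5,0,0,0,0,255],[-3,1.5,0,0,0,0,255],[-3,1.5,0,0,0,0,255],[-2.5,1.5,0,0,0,0,255],[0,0,0,0,0,0,255],[0,0,0,0,0,0,255],[0,0,0,0,0,0,255],[0,0,0,0,0,0,255],[0,0,0,0,0,0,255],[0,0,0,0,0,0,255]]}}

```text
time: 12.12
tcp_pos: [0.4319, 0.094, 0.2288]
ee_rot: [[0.659, 0.752, -0.008], [0.752, -0.659, 0.012], [0.004, -0.014, -1.0]]
contact_force: [0.3, -0.1, -1.5]
gripper_width: -0.0
```

```bash
python3 - <<'E'
from tick import *; import pickle
s,c=wrist(); pickle.dump(c,open("w5.pkl","wb")); print(s["tcp_pos"])
r,im=run(c,np.array([.592,.050]))
A=r[3]+15*round((137-r[3])/15); print("mark angle",A)
M=cv2.getRotationMatrix2D((400,400),180-A,1); M[:,2]-= [0,0]
# turn so that the mark's radius about the fitted centre is horizontal, pointing left
k=np.array([400+(r[0]-.592)/.00025,400-(r[1]-.05)/.00025]); M=cv2.getRotationMatrix2D(tuple(k),180-A,1)
R=cv2.warpAffine(im,M,(800,800)); x,y=k.astype(int); print(k)
cr=R[y-50:y+50,x-370:x-210]; cr=cv2.convertScaleAbs(cv2.resize(cr,(800,500),interpolation=cv2.INTER_CUBIC),alpha=1.6)
cv2.line(cr,(0,250),(60,250),(0,0,255),1); cv2.line(cr,(760,250),(800,250),(0,0,255),1); cv2.imwrite("pics/w5.png",cr)
u=np.array([np.cos(np.radians(A)),np.sin(np.radians(A))]); print(proj(c,np.r_[r[:2]+.067*u,.1]))
E
```

```text
[0.43193611 0.09395501 0.22875141]
ticks 26 centre [0.5919 0.0502] r 0.0794 phase 3.16 med res 0.0001
mark angle 138.16412166391038
[399.78865268 399.29949096]
[363.79343071 140.06898952]
```

View pics/w5.png

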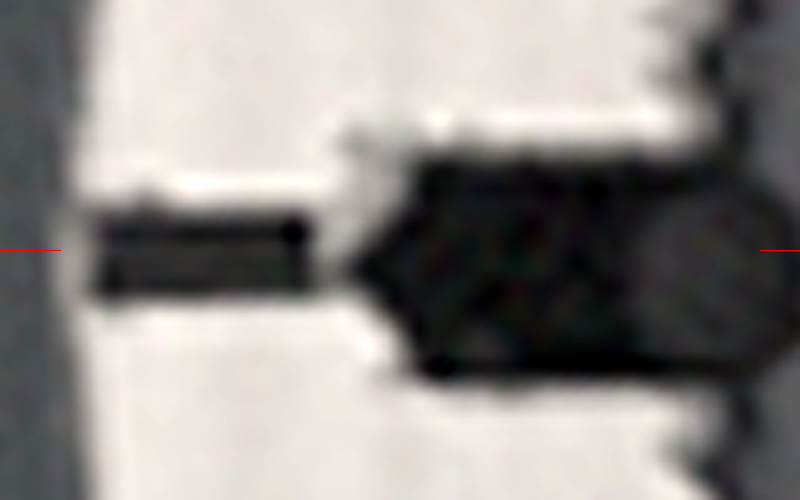

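In the rectified close-up (0.05 mm per pixel) the pointer tip is at about (365,265). The mark's centre line is at y≈256, so the offset is about 0.5 mm, or 0.4°, which is aligned. Now I'll go above the button, at about (0.626, -0.0565).

Request:
{"method": "apply_moves", "body": {"motion": [[3.2,-2.5,0,0,0,0,255],[3.2,-2.5,0,0,0,0,255],[3.2,-2.5,0,0,0,0,255],[3.2,-2.5,0,0,0,0,255],[3.2,-2.5,0,0,0,0,255],[3.2,-2.4,0,0,0,0,255],[0,0,-2,0,0,0,255],[0,0,-3,0,0,0,255],[0,0,-2,0,0,0,255],[0,0,0,0,0,0,255]]}}

```text
time: 13.0
tcp_pos: [0.6327, -0.0677, 0.1524]
ee_rot: [[0.664, 0.748, -0.007], [0.748, -0.664, 0.01], [0.003, -0.012, -1.0]]
contact_force: [-0.4, 0.7, -0.1]
gripper_width: 0.0005
```

Request:
{"method": "apply_moves", "body": {"motion": [[-0.3,0.6,0,0,0,0,255],[-0.3,0.5,0,0,0,0,255],[0,0,-1.5,0,0,0,255],[0,0,-2,0,0,0,255],[0,0,-1.8,0,0,0,255],[0,0,-1,0,0,0,255],[0,0,-0.5,0,0,0,255],[0,0,0,0,0,0,255],[0,0,0,0,0,0,255],[0,0,0,0,0,0,255]]}}

```text
time: 13.83
tcp_pos: [0.6296, -0.0519, 0.0933]
ee_rot: [[0.662, 0.749, 0.004], [0.749, -0.662, 0.009], [0.01, -0.003, -1.0]]
contact_force: [-0.2, -0.2, -0.3]
gripper_width: 0.0004
```

```bash
python3 - <<'E'
from h import *
s=arm.read_state(); print(s["tcp_pos"],s["contact_force"])
a,b=arm.read_camera("scene"),arm.read_camera("wrist")
q=proj(a,[.626,-.0565,.048]).astype(int); print(q)
i=cv2.resize(a["image"][q[1]-35:q[1]+35,q[0]-35:q[0]+35],(400,400),interpolation=cv2.INTER_CUBIC)
cv2.imwrite("pics/b1.png",np.hstack([cv2.convertScaleAbs(i,alpha=1.5),cv2.resize(b["image"][:,60:480],(400,400))]))
E
```

```text
[ 0.62961065 -0.0519155   0.0932729 ] [-0.22635241 -0.22099641 -0.33365885]
[267 244]
```

View pics/b1.png

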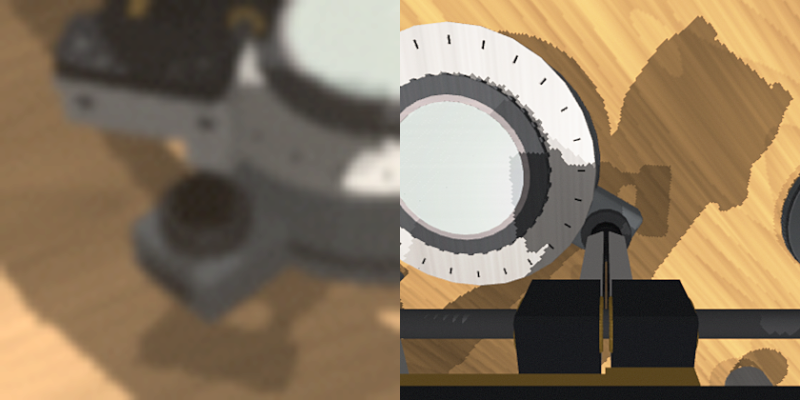

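The scene view (left) shows the fingers just above the black button at about (205,215), with a small offset. I'll shift by (-3.5, -5) mm and lower to just above the button.

Request:
{"method": "apply_moves", "body": {"motion": [[-0.2,-0.3,0,0,0,0,255],[-0.15,-0.2,0,0,0,0,255],[0,0,0,0,0,0,255],[0,0,-0.4,0,0,0,255],[0,0,-0.4,0,0,0,255],[0,0,-0.4,0,0,0,255],[0,0,-0.3,0,0,0,255],[0,0,-0.3,0,0,0,255],[0,0,0,0,0,0,255],[0,0,0,0,0,0,255]]}}

```text
time: 14.77
tcp_pos: [0.6261, -0.0582, 0.0741]
ee_rot: [[0.663, 0.749, 0.005], [0.749, -0.663, 0.009], [0.01, -0.002, -1.0]]
contact_force: [0.4, -1.0, 1.8]
gripper_width: 0.0005
```

Request:
{"method": "apply_moves", "body": {"motion": [[0,0,-0.15,0,0,0,255],[0,0,-0.15,0,0,0,255],[0,0,-0.15,0,0,0,255],[0,0,-0.15,0,0,0,255],[0,0,-0.1,0,0,0,255],[0,0,-0.1,0,0,0,255],[0,0,0,0,0,0,255],[0,0,0,0,0,0,255],[0,0,0,0,0,0,255],[0,0,0,0,0,0,255]]}}

```text
time: 15.6
tcp_pos: [0.6263, -0.0581, 0.069]
ee_rot: [[0.663, 0.749, 0.006], [0.749, -0.663, 0.007], [0.009, -0.0, -1.0]]
contact_force: [-2.6, -0.6, 4.5]
gripper_width: 0.0005
```

Request:
{"method": "apply_moves", "body": {"motion": [[0,0,-0.2,0,0,0,255],[0,0,-0.2,0,0,0,255],[0,0,-0.2,0,0,0,255],[0,0,-0.2,0,0,0,255],[0,0,-0.2,0,0,0,255],[0,0,-0.1,0,0,0,255],[0,0,0,0,0,0,255],[0,0,0,0,0,0,255],[0,0,0,0,0,0,255],[0,0,0,0,0,0,255]]}}

```text
time: 16.43
tcp_pos: [0.6265, -0.058, 0.0688]
ee_rot: [[0.663, 0.749, 0.007], [0.749, -0.663, 0.001], [0.005, 0.004, -1.0]]
contact_force: [-3.2, -0.3, 5.1]
gripper_width: 0.0004
```

Request:
{"method": "apply_moves", "body": {"motion": [[0,0,-0.2,0,0,0,255],[0,0,-0.3,0,0,0,255],[0,0,-0.3,0,0,0,255],[0,0,-0.3,0,0,0,255],[0,0,-0.3,0,0,0,255],[0,0,-0.3,0,0,0,255],[0,0,-0.3,0,0,0,255],[0,0,-0.3,0,0,0,255],[0,0,-0.3,0,0,0,255],[0,0,-0.3,0,0,0,255]]}}

```text
time: 17.27
tcp_pos: [0.6271, -0.0577, 0.067]
ee_rot: [[0.664, 0.748, 0.008], [0.748, -0.664, -0.012], [-0.004, 0.014, -1.0]]
contact_force: [-27.7, -0.4, 59.3]
gripper_width: 0.0003
```

```bash
python3 - <<'E'
from h import *
s=arm.read_state(); print(s["tcp_pos"],s["contact_force"],s["ft_torque"],arm.tip_reach)
a,b=arm.read_camera("scene"),arm.read_camera("wrist")
q=proj(a,[.626,-.0565,.048]).astype(int)
i=cv2.resize(a["image"][q[1]-35:q[1]+35,q[0]-35:q[0]+35],(400,400),interpolation=cv2.INTER_CUBIC)
cv2.imwrite("pics/b2.png",np.hstack([cv2.convertScaleAbs(i,alpha=2),cv2.resize(b["image"][150:310,200:360],(400,400))]))
E
```

```text
[ 0.62708547 -0.05769214  0.06703739] [-27.65859835  -0.44939334  59.29472394] [-0.35159222  6.59039894 -0.06633101] 0.022
```

The image limit is reached, and the 59 N is more than needed, so I'll ease off. First I'll use depth readings from the scene camera to compare the button's height now with its height at the start.

```bash
cat > dep.py <<'E'
from h import *; import pickle
def cloud(c):
    z=c["z_map"]; v,u=np.nonzero(z>0); T=np.linalg.inv(c["camera_from_world"])
    P=np.linalg.inv(c["K"])@np.vstack([u,v,np.ones_like(u)])*z[v,u]
    return (T[:3,:3]@P).T+T[:3,3], c["image"][v,u].max(1)
def rep(c,n,b=np.array([.626,-.0565])):
    P,V=cloud(c); d=np.hypot(*(P[:,:2]-b).T)
    for lo,hi in [(0,.006),(.006,.011),(.011,.014),(.014,.018),(.018,.023)]:
        m=(d>=lo)&(d<hi)&(P[:,2]<.09)&(P[:,2]>.025); 
        if m.any(): print(n,lo,hi,m.sum(),"z mm",np.percentile(P[m,2]*1e3,[10,50,90]).round(1),"V",np.median(V[m]))
E
python3 - <<'E'
from dep import *
t,d=pickle.load(open("cams.pkl","rb"))
rep(t,"top0"); rep(d,"scene0")
e=arm.read_camera("scene"); pickle.dump(e,open("s_press.pkl","wb")); rep(e,"scene now")
s,c=wrist(); P,V=cloud(c); R,p=s["ee_rot"],s["tcp_pos"]; Q=(P-p)@R   # tool frame
m=(np.abs(Q[:,1])<.014)&(np.abs(Q[:,0])<.012)&(Q[:,2]>-.03); print("finger pts tool z",np.percentile(Q[m,2],[1,50,90,99]) if m.any() else None)
print(arm.read_state()["contact_force"])
E
```

```text
top0 0 0.006 16 z mm [49.  51.5 53.8] V 17.5
top0 0.006 0.011 34 z mm [48.5 51.5 53.4] V 15.5
top0 0.011 0.014 33 z mm [39.2 47.1 52.6] V 21.0
top0 0.014 0.018 59 z mm [38.8 41.3 45.6] V 45.0
top0 0.018 0.023 75 z mm [28.6 39.1 42.9] V 47.0
scene0 0 0.006 14 z mm [51.  52.6 55.6] V 45.0
scene0 0.006 0.011 42 z mm [45.9 52.3 54.9] V 45.0
scene0 0.011 0.014 39 z mm [40.7 46.9 54.1] V 55.0
scene0 0.014 0.018 37 z mm [38.6 43.2 47.6] V 62.0
scene0 0.018 0.023 123 z mm [29.9 38.3 44.4] V 63.0
scene now 0 0.006 1 z mm [44.5 44.5 44.5] V 49.0
scene now 0.006 0.011 28 z mm [41.5 47.1 61.8] V 46.0
scene now 0.011 0.014 37 z mm [42.6 50.6 71.9] V 45.0
scene now 0.014 0.018 59 z mm [36.6 43.8 64.1] V 42.0
scene now 0.018 0.023 113 z mm [28.8 38.2 45.9] V 48.0
finger pts tool z [-0.02962952 -0.00700997  0.02293699  0.02599576]
[-2.66006201e+01 -3.60170332e-02  6.04459438e+01]
```

```bash
python3 - <<'E'
from dep import *
_,d=pickle.load(open("cams.pkl","rb")); e=pickle.load(open("s_press.pkl","rb"))
P,_=cloud(d); z=d["z_map"]; v,u=np.nonzero(z>0)
m=(np.hypot(*(P[:,:2]-[.626,-.0565]).T)<.012)&(P[:,2]>.045)
Pe=np.zeros(z.shape); 
P2,_=cloud(e); v2,u2=np.nonzero(e["z_map"]>0); Pe[v2,u2]=P2[:,2]
print(sorted(zip((P[m,2]*1e3).round(1),(Pe[v[m],u[m]]*1e3).round(1)),key=lambda q:q[1]))
for c,n in [(d,"0"),(e,"now")]:
    Q,_=cloud(c); k=(np.hypot(Q[:,0]-.592,Q[:,1]-.050)<.088)&(np.hypot(Q[:,0]-.592,Q[:,1]-.05)>.08)&(Q[:,1]<.02)&(Q[:,2]<.08)&(Q[:,2]>.055); print("collar z",n,np.median(Q[k,2]))
E
```

```text
[(np.float64(51.4), np.float64(0.0)), (np.float64(46.3), np.float64(42.4)), (np.float64(51.3), np.float64(44.5)), (np.float64(48.2), np.float64(44.5)), (np.float64(47.1), np.float64(44.9)), (np.float64(51.2), np.float64(45.4)), (np.float64(48.7), np.float64(45.8)), (np.float64(45.8), np.float64(45.8)), (np.float64(52.5), np.float64(46.8)), (np.float64(52.1), np.float64(47.4)), (np.float64(46.6), np.float64(48.0)), (np.float64(54.9), np.float64(49.4)), (np.float64(49.8), np.float64(50.6)), (np.float64(52.5), np.float64(52.0)), (np.float64(55.6), np.float64(53.7)), (np.float64(55.3), np.float64(54.4)), (np.float64(50.2), np.float64(55.5)), (np.float64(52.5), np.float64(56.0)), (np.float64(52.2), np.float64(56.3)), (np.float64(51.3), np.float64(56.3)), (np.float64(53.0), np.float64(56.7)), (np.float64(53.4), np.float64(56.8)), (np.float64(52.9), np.float64(56.9)), (np.float64(51.5), np.float64(57.9)), (np.float64(53.1), np.float64(58.7)), (np.float64(49.1), np.float64(60.9)), (np.float64(55.6), np.float64(61.0)), (np.float64(52.6), np.float64(61.4)), (np.float64(53.8), np.float64(62.0))
[... 521 characters left out ...]
at64(144.6)), (np.float64(51.8), np.float64(145.1)), (np.float64(51.0), np.float64(146.8)), (np.float64(53.8), np.float64(146.9)), (np.float64(50.5), np.float64(148.1)), (np.float64(54.4), np.float64(148.5)), (np.float64(53.2), np.float64(148.8)), (np.float64(52.7), np.float64(149.0)), (np.float64(51.2), np.float64(149.8)), (np.float64(53.8), np.float64(150.1)), (np.float64(55.8), np.float64(151.8)), (np.float64(52.7), np.float64(152.5)), (np.float64(53.6), np.float64(152.6)), (np.float64(54.1), np.float64(153.7)), (np.float64(52.2), np.float64(154.3)), (np.float64(54.4), np.float64(155.3)), (np.float64(52.2), np.float64(155.9))]
collar z 0 0.0629775245141001
collar z now 0.06248207648279863
```

Request:
{"method": "apply_moves", "body": {"motion": [[0,0,0,0,0,0,255],[0,0,0.2,0,0,0,255],[0,0,0.3,0,0,0,255],[0,0,0.4,0,0,0,255],[0,0,0.6,0,0,0,255],[0,0,1,0,0,0,255],[0,0,2,0,0,0,255],[0,0,3,0,0,0,255],[0,0,3,0,0,0,255],[0,0,3,0,0,0,255]]}}

```text
time: 18.3
tcp_pos: [0.6233, -0.0569, 0.2046]
ee_rot: [[0.663, 0.749, -0.002], [0.749, -0.663, -0.01], [-0.009, 0.005, -1.0]]
contact_force: [0.3, 0.2, -0.3]
gripper_width: 0.0004
```

Visible button pixels dropped about 5.7 mm (for example 51.3→44.5 and 52.5→46.8) with a hard stop, so it was fully pressed, and it is now released. I'll go back to the earlier vantage point and check numerically.

Request:
{"method": "apply_moves", "body": {"motion": [[-2,1.5,1,0,0,0,255],[-3.0,2.4,1,0,0,0,255],[-3.0,2.4,0.5,0,0,0,255],[-3.0,2.4,0,0,0,0,255],[-3.0,2.4,0,0,0,0,255],[-3.0,2.4,0,0,0,0,255],[-1,0.8,0,0,0,0,255],[0,0,0,0,0,0,255],[0,0,0,0,0,0,255],[0,0,0,0,0,0,255]]}}

```text
time: 19.13
tcp_pos: [0.4387, 0.0904, 0.2427]
ee_rot: [[0.663, 0.748, 0.015], [0.748, -0.663, -0.014], [-0.0, 0.021, -1.0]]
contact_force: [-0.1, 0.2, 0.3]
gripper_width: 0.0004
```

```bash
cat > fin.py <<'E'
from tick import *; from dep import rep; import pickle
def prof(c):
    r,im=run(c,np.array([.592,.050])); A=r[3]+15*round((137-r[3])/15)
    k=np.array([400+(r[0]-.592)/.00025,400-(r[1]-.05)/.00025])
    R=cv2.warpAffine(im,cv2.getRotationMatrix2D(tuple(k),180-A,1),(800,800)).max(2)
    print("mark angle",round(A,2))
    for nm,a,b in [("mark",.080,.087),("lever tip part",.0715,.0735),("lever",.062,.071)]:
        o=[]
        for rr in np.arange(a,b,.00025):
            col=R[int(k[1])-40:int(k[1])+40,int(round(k[0]-rr/.00025))]; j=np.nonzero(col<70)[0]
            if len(j)>3: o.append((j.min()+j.max())/2-40+int(k[1])-k[1])
        if o: print(nm,"offset mm (+ = ccw)",round(np.median(o)*.25,2))
E
python3 - <<'E'
from fin import *
print("before press"); prof(pickle.load(open("w5.pkl","rb")))
s,c=wrist(); print("now",s["tcp_pos"],s["time"]); pickle.dump(c,open("w6.pkl","wb")); prof(c)
rep(arm.read_camera("scene"),"scene")
E
```

```text
before press
ticks 26 centre [0.5919 0.0502] r 0.0794 phase 3.16 med res 0.0001
mark angle 138.16
mark offset mm (+ = ccw) 0.18
lever tip part offset mm (+ = ccw) 0.55
lever offset mm (+ = ccw) 0.8
now [0.43867124 0.09040243 0.24273248] 19.1333
ticks 26 centre [0.5918 0.0502] r 0.0795 phase 3.14 med res 0.00011
mark angle 138.14
mark offset mm (+ = ccw) -0.05
lever tip part offset mm (+ = ccw) 0.32
lever offset mm (+ = ccw) 0.95
scene 0 0.006 16 z mm [49.7 53.  55.5] V 44.0
scene 0.006 0.011 46 z mm [44.8 52.5 55.4] V 44.0
scene 0.011 0.014 35 z mm [41.6 47.2 52. ] V 54.0
scene 0.014 0.018 46 z mm [30.8 41.6 45.6] V 62.0
scene 0.018 0.023 116 z mm [28.6 39.4 47. ] V 62.5
```

The pointer is about 0.4 mm (0.3°) from the mark, the button is back up, and the viewer and collar haven't moved. Handing in.

```bash
python3 -c "
from workcell import arm
print(arm.read_state()['contact_force']); print(arm.hand_in())"
```

```text
[-0.18953439  0.62265716  0.90647918]
the job is handed in; nothing more can be done
None
```

I pushed the lever's peg round to the long mark with the outside of the closed fingers, then pressed the lamp button down and released it. The job was handed in at about 19 s. Pushing forces read 1–3 N, and nothing was pinched or picked up.

- **Pointer:** it stands about 0.4 mm (0.3°) counter-clockwise of the mark's centre line. The lever body further in reads about 1 mm off, but height distortion affects that reading.
- **Viewer and collar:** the fitted centre (0.592, 0.050) and mark angle (138.1°) were the same before and after the press.
- **Button:** while I held it, the scene camera's depth readings showed it about 5.7 mm lower, against a hard stop. Afterwards it read its starting height again.
- **Hand:** clear of everything at the end.

**What did not go as planned:**
- I pressed harder than needed: the wrist read about 60 N upward and 27 N sideways for a moment, with only the fingertips on the button.
- The stop came at a tip height of about 45 mm, not the expected 42 mm. The depth readings also put the unpressed button 3–4 mm higher than stated, so I judged it fully down from the drop and the hard stop.
- My last picture of the press was refused because the picture limit was reached, so the final checks are numerical only. I did not measure the other things on the bench again.

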